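# Shear the top solar panel off the stack into its charging pocket

### The job

Slide the top solar panel sideways off the stack, straight across onto the aluminium deck between the orange rails, and on into the pocket under the black hood, driving the stiff brass shoe ahead of it until the panel is fully home against the dead stop hidden inside. Seat it there with a steady push of about 16 N, held for half a second, never over 25 N on the panel, then let go and end clear of everything. Keep the panel down on its supports rather than lifting it, do not shift the panels below, do not touch the hood or the shoe, and leave the other things on the bench alone.

Things in the scene. Friction and masses are not known exactly. Their poses are not given: they have to be found in the camera images.
- stand: Fixed charging stand, base 150 x 360 x 12 mm; origin at the centre of its underside, z up. Towards its own +y a black pad (top at 20 mm) carries the stack, centred near x 0, y +105 mm. Towards its -y an aluminium deck, top at 54 mm, spans y -160 to +34, x -65 to +65 mm. The panel travels along the stand's -y. The deck is 2 mm lower than the underside of the top panel in the stack.
- deck_mouth (a point): Middle of the deck's top edge that faces the stack (stand x 0, y +34, z 54 mm). Orange rails, 8 mm high, inner faces at x = +-49 mm (98 mm apart), run along the deck from stand y -2 to -96 mm, with flared mouths out to y +37 mm.
- connector: Fixed black hood beyond the rails, 122 x 54 x 22 mm, turned as the stand, clamped at a different place along the deck each time. Origin on the deck, middle of its mouth (its own +y side, towards the stack); the pocket runs from there to -y, 102 mm wide, 16 mm high. A dead stop hidden inside halts the panel's edge 12 to 24 mm past the mouth, a different depth each time. Not to be touched.
- panel_top: The panel to move: uppermost of four identical framed solar panels, grey frame with dark blue cells, 90 mm (own x) x 110 mm (own y) x 12 mm thick, about 0.18 kg, too wide to grip across. Origin at the centre of its underside, which starts 56 mm above the table; lies with its own y along the stand's y, a few mm and degrees off. Sliding it alone takes about 1 to 3 N.
- panel_2: Second panel of the stack, same size, loose, origin at the centre of its underside, 44 mm above the table (its top is at 56 mm). Must stay where it is.
- panel_3: Third panel of the stack, same size, loose. Must stay.
- panel_4: Lowest panel of the stack, same size, loose. Must stay.
- lantern: Loose yellow solar lantern, 84 mm across, about 125 mm high with its bail, origin at the centre of its underside. Bystander.
- mug: Loose steel mug, 80 mm across, 85 mm high, origin at the centre of its underside. Bystander.
- jar: Loose glass jar, 72 mm across, 100 mm high, origin at the centre of its underside. Bystander.
- torch: Loose grey torch lying along its own x, 155 mm long, 44 mm high. Bystander.
- hairbrush: Loose pink hairbrush lying along its own x (handle to -x), about 195 mm long, 37 mm high. Bystander.
- shoe_face (a point): Middle of the front face, at deck level, of the sliding brass contact shoe (60 mm wide, 2 to 10 mm above the deck), turned as the connector. At first 4 mm outside the hood's mouth to 1 mm inside it. The panel's edge drives it along the connector's -y; it resists all the way with about 6 N of dry friction, no spring, and stays where it is left. At the dead stop resistance rises abruptly.
Not all that is in view belongs to the job. What is shaped like the panel_top but green or turquoise is not meant.

How it is judged:
On the way, in this order (a step that is already met when the one before it is completed fails the run):
1. the top panel has left the stack and lies flat on the deck between the rails (y of panel_top in the frame of stand below -0.008 m and z of panel_top in the frame of stand below 0.0555 m and angle between panel_top's own z axis and vertical below 0.03 rad), for 0.05 s.
2. the panel is pressed home: its edge is in the pocket against the shoe, under a steady push of more than 11 N (only the dead stop gives that) (y of panel_top in the frame of connector below 0.0445 m and y of panel_top in the frame of shoe_face below 0.057 m and contact force between the fingers and panel_top above 11 N), for 0.2 s.
At the end, for the whole second after the job is handed in: The panel's leading edge is more than 10 mm inside the hood's mouth and within 2 mm of the shoe's face as it was driven home, the panel lies flat on the deck (centred within 8 mm, turned less than 3 degrees) at rest, and each of the three panels below is within 5 mm of where it started (y of panel_top in the frame of connector below 0.0445 m and y of panel_top in the frame of shoe_face below 0.057 m and x of panel_top in the frame of connector between -0.008 and 0.008 m and z of panel_top in the frame of stand below 0.0555 m and angle between panel_top's own z axis and vertical below 0.03 rad and angle between the y axis of panel_top and the y axis of stand, either way round below 0.05 rad and linear speed of panel_top below 0.01 m/s and distance of each of panel_2, panel_3, panel_4 from where it was at the start of the episode below 0.005 m); the robot touches nothing.
It fails at once if the robot presses on the top panel with more than 25 N (contact force between any of the fingers, the arm and panel_top above 25 N).
It fails at once if the top panel is lifted more than 8 mm above where it lay (height (world z) of panel_top above 0.064 m).
It fails at once if a lower panel of the stack is shifted by more than 6 mm (distance of any of panel_2, panel_3, panel_4 from where it was at the start of the episode above 0.006 m).
It fails at once if the robot pushes on the hood or the shoe (contact force between any of the fingers, the arm and connector above 1 N).
It fails at once if a bystander is moved by more than 15 mm (distance of any of lantern, mug, jar, torch, hairbrush from where it was at the start of the episode above 0.015 m).
It also fails if it takes over 54 s, if anything falls off the work surface, if the arm or the gripper's body presses on something with over 40 N, if the wrist force passes 120 N, or if a joint passes its speed limit or range.

### The arm

A 7-joint arm with a two-finger parallel gripper is mounted at the origin on the work surface. World frame = base frame: x ahead of the robot, y to its left, z up, the work surface at z = 0. Lengths are in m, angles in rad, forces in N, time in s.
With the tool pointing down it reaches from about 0.4 to 0.85 m from the base axis. Payload 10.4 kg.
Tool frame: the origin (TCP) lies midway between the tips of the shut fingers; the grasp point (between the pads) lies 19 mm behind it (r.grasp_offset is the distance from the TCP to the grasp point, in m); z points along the fingers, y is the line along which they close (so a half turn about z gives the same grasp; the last joint's range is limited). The gripper opens to 87 mm and grips with 3 to 60 N. Pads are 19 mm wide; open, the fingers measure 117 mm over their backs; the gripper's body (75 mm by 190 mm) begins 51 mm behind the grasp point.
Start: joints at [1.226, 0.332, -0.065, 1.46, 0.022, 1.35, -0.088], TCP at [0.198, -0.593, 0.223] pointing down, gripper open.
Joint ranges: [-2.6, 2.6], [-0.5, 2.12], [-1.47, 1.34], [0.16, 2.42], [-1.27, 4.41], [0.06, 2.06], [-2.6, 2.6]. Speed limits (rad/s): [2.22, 2.22, 2.79, 2.79, 3.14, 3.14, 3.14].

### API

Orientations are given as a unit quaternion [x, y, z, w].
In Python, from bench import r gives the robot as it stands.
- The arm moves only by the tool drive_tool, never from a script. Its argument "moves" is a list that holds one entry, the list of rows, each a list of 7 numbers: the shift along the tool's x, y, z in m, then the turn, a rotation vector about the tool's x, y, z in rad, then the opening, from 0 (shut) to 1 (fully open). In form: [[[tx, ty, tz, ax, ay, az, jaw], ...]]. A call has 1 to 10 rows; each row shifts and turns the commanded pose from where the row before left it, along the tool's axes as they then stand; what a row does not reach is not made up. A row lasts 1/10 s, in which the tool goes at most 50 mm and 8.59 degrees, less where a joint would pass 70% of its speed; a pose out of reach is approached as far as the arm can. A call is refused whole if a number of a shift passes 0.05 or a number of a turn 0.15, either way. A call with a gripper value outside its range is refused whole. The fingers move at their own pace and stop on an object; "squeeze" is the grip in N (left out, the last holds). Time passes only in rows, so rows that do not move let the fingers close. It gives the time, the measured TCP pose, the force, the opening and the grip force at its end, in the units of the state.
- r.read_state(): the state, without advancing time (a new reading comes with each control period).
- r.camera(name): name is "side" or "top"; returns the picture (420x560x3 uint8, red, green, blue); there is no depth.
- r.camera_info(name): a dict with "mtx" (3x3 intrinsics, pixels), "rvec" (rotation vector, rad) and "tvec" (3), from world to camera coordinates, as OpenCV has them. Camera axes: x right, y down, z forward; pixel columns grow to the right and rows downward; lengths in m; the calibration is good to about 2 mm. A picture is of the moment at which its call begins. camera_info takes no time and is no camera call.
- r.close_job(): hands the job in; it is judged then, once.
Trained networks look in the newest picture that a camera, given by its name, has taken for a name from the list of things; names that differ only in an ending like _2 or _b are one class to them, and where a whole thing is asked for, a point or a joint stands for the part that bears it (a point fixed in the world has none). Each returns a list of dicts, best first, with "conf" (0 to 1); they miss things now and then, are a little off and sometimes report something else, mostly with a low value. They report only what shows in the picture. A call takes as long as a camera call. They do not tell look-alikes from the thing itself.
- r.find_in(camera, query): "bbox" ([left, top, right, bottom] in pixels, round what is visible of it).
- r.place_of(camera, query): "at" ([column, row] in pixels: a listed point, or the origin of a listed thing).
The state is a dict: "time": time; "joint_positions": joint angles; "joint_vel": joint speeds; "joint_torque": joint torques, N m; "ee_pos": TCP position; "eef_rot": TCP orientation; "ft_force": force on the tool from outside, world axes, zero at the start; "torque": the same for the moment, N m; "width": finger opening in m; "grip_force": force on a finger pad.
Only numpy, scipy, OpenCV 4.12 (cv2) and the standard library are available. Lean on these libraries where they do the work, as an engineer would, in place of code of your own. Each camera call takes 0.05 s, during which the arm holds its last target. There are 200 camera calls.

## Working session

There is one attempt and no reset: what is moved stays moved. The work goes in short steps, Python scripts to look and compute and a tool call to move; the robot and the scene stay as the last step left them, time stands still between calls to the robot, and variables do not carry over. Pictures are saved under pics/ and viewed, at most 10 in all, crops included, and the job is handed in when it is done.

Besides the shell and the picture viewer there is one more tool, called after "Call:" as name(argument=value, ...) on one line, values as JSON. drive_tool: Moves the arm, as the interface text tells. Its arguments: {"type":"object","properties":{"moves":{"type":"array"},"squeeze":{"type":"number"}},"required":["moves"]}

```bash
mkdir -p pics; cat > h.py <<'E'
import numpy as np, cv2
from bench import r
def ray(cam,px):
    i=r.camera_info(cam);R=cv2.Rodrigues(np.array(i["rvec"],float))[0];t=np.array(i["tvec"],float).ravel()
    d=R.T@np.linalg.inv(np.array(i["mtx"]))@np.array([px[0],px[1],1.]);return -R.T@t,d
def onz(cam,px,z):
    c,d=ray(cam,px);return c+d*(z-c[2])/d[2]
def proj(cam,P):
    i=r.camera_info(cam);return cv2.projectPoints(np.array(P,float).reshape(-1,3),np.array(i["rvec"],float),np.array(i["tvec"],float),np.array(i["mtx"],float),None)[0].reshape(-1,2)
E
python3 - <<'E'
from h import *
for c in("top","side"):
    im=r.camera(c);cv2.imwrite(f"pics/{c}0.png",im[:,:,::-1])
    print(c,ray(c,(280,210)))
    for q,z in(("stand",0),("deck_mouth",.054),("connector",.054),("panel_top",.056),("shoe_face",.054),("lantern",0),("mug",0),("jar",0),("torch",0),("hairbrush",0)):
        for d in r.place_of(c,q)[:3]: print(q,np.round(d["at"],1),round(d["conf"],2),onz(c,d["at"],z).round(4))
s=r.read_state();print(s["time"],s["ee_pos"],s["eef_rot"],s["width"],s["ft_force"])
E
```

```text
top (array([0.34629463, 0.02597254, 1.23986686]), array([ 0.1831958 ,  0.01076403, -0.98306889]))
stand [299.  227.3] 0.81 [ 0.529  -0.0105  0.    ]
deck_mouth [285.7 229.6] 0.58 [0.5158 0.0253 0.054 ]
deck_mouth [450.  228.3] 0.47 [ 0.51   -0.3955  0.054 ]
connector [343.  210.2] 0.89 [ 0.5632 -0.1237  0.054 ]
connector [355.1 153.4] 0.63 [ 0.7149 -0.1623  0.054 ]
panel_top [175.2 172.3] 0.74 [0.6735 0.3117 0.056 ]
panel_top [186.7 283.4] 0.73 [0.3847 0.2767 0.056 ]
panel_top [261.4 238. ] 0.69 [0.4953 0.0878 0.056 ]
shoe_face [341.3 213.4] 0.38 [ 0.5549 -0.119   0.054 ]
lantern [356.8 150.3] 0.87 [ 0.7405 -0.176   0.    ]
mug [292.8 144.9] 0.78 [7.601e-01 5.000e-04 0.000e+00]
mug [355.4 151.2] 0.34 [ 0.738 -0.172  0.   ]
jar [238.  150.7] 0.57 [0.7468 0.1526 0.    ]
jar [339.8 211.5] 0.32 [ 0.5697 -0.1217  0.    ]
torch [447.5 228.3] 0.76 [ 0.5176 -0.408   0.    ]
hairbrush [141.2 241.6] 0.6 [0.4996 0.4122 0.    ]
side (array([-0.0222529 ,  0.67877738,  0.97848071]), array([ 0.46125193, -0.53056192, -0.71132411]))
stand [293.8 227.8] 0.77 [ 0.5383 -0.0235  0.    ]
stand [276.9 168.8] 0.19 [ 0.7376 -0.1819 -0.    ]
deck_mouth [291.7 225.9] 0.61 [0.5158 0.0137 0.054 ]
deck_mouth [278.1 254.4] 0.6 [0.48   0.1094 0.054 ]
connector [310.7 192.7] 0.73 [ 0.5563 -0.118   0.054 ]
panel_top [156.6 273.9] 0.91 [0.6603 0.3453 0.056 ]
panel_top [277.7 239.6] 0.87 [0.5114 0.0746 0.056 ]
panel_top [258.9 336.4] 0.69 [0.3621 0.3083 0.056 ]
shoe_face [310.9 190.3] 0.65 [ 0.5619 -0.1261  0.054 ]
lantern [278.  168.5] 0.62 [ 0.7359 -0.1852  0.    ]
jar [197.6 227.5] 0.57 [0.7414 0.1486 0.    ]
torch [379.4 160.5] 0.82 [ 0.5166 -0.4222  0.    ]
hairbrush [179.4 343.4] 0.8 [0.5091 0.4159 0.    ]
hairbrush [232.  195.7] 0.75 [ 0.7587 -0.0041  0.    ]
1.1 [ 0.19767446 -0.59292944  0.22258658] [9.87085102e-01 1.60196749e-01 2.35580936e-05 4.14860204e-05] 0.08701194639174094 [-0.21311202 -0.66030506  0.07064509]
```

```bash
python3 - <<'E'
import cv2
for c,(x0,y0,x1,y1) in (("top",(120,110,480,320)),("side",(170,130,420,310))):
    im=cv2.imread(f"pics/{c}0.png")[y0:y1,x0:x1]
    k=min(800/im.shape[1],600/im.shape[0])
    cv2.imwrite(f"pics/{c}0c.png",cv2.resize(im,None,fx=k,fy=k,interpolation=cv2.INTER_CUBIC))
E
```

```text
(no output)
```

View pics/top0c.png

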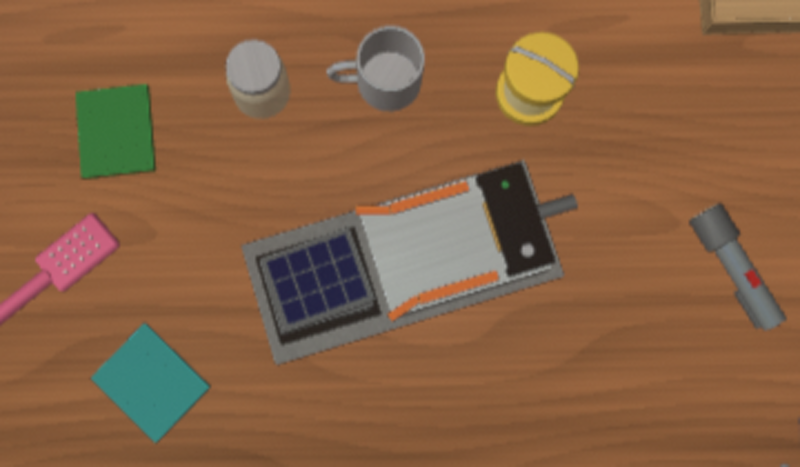

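View pics/side0c.png

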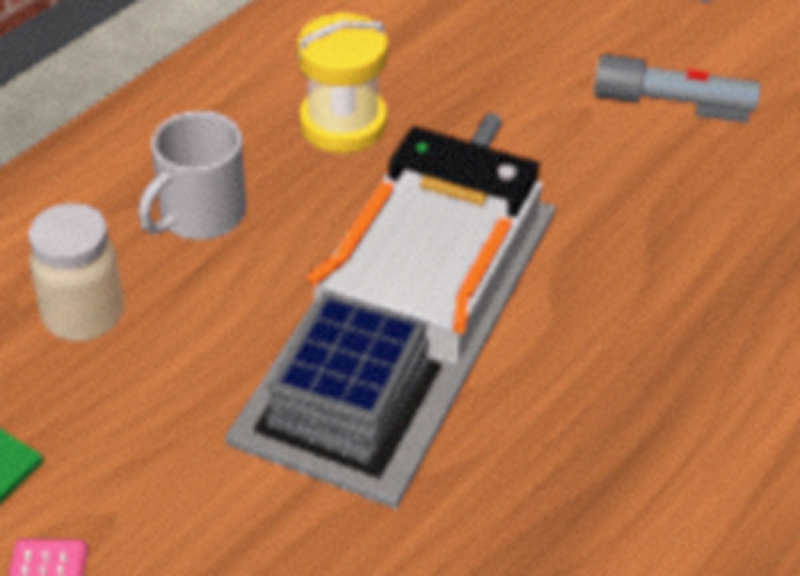

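The meant panel is the dark blue celled one on the stand: top full image about (263,237), side about (278,240). The green panel at (172,169) and the turquoise one at (188,282) are decoys lying on the bench. The crops confirm this. Next I fit the poses precisely from colour masks.

```bash
cat >> h.py <<'E'
def masks(c,im):
    hsv=cv2.cvtColor(im,cv2.COLOR_BGR2HSV);roi=np.zeros(im.shape[:2],np.uint8)
    x0,y0,x1,y1=dict(top=(225,180,375,275),side=(235,165,345,295))[c];roi[y0:y1,x0:x1]=255
    f=lambda a,b:cv2.inRange(hsv,np.array(a),np.array(b))&roi
    return dict(blue=f((108,110,30),(130,255,255)),orange=f((5,185,190),(16,255,255)),black=f((0,0,0),(180,255,48)))
def panel(c,im,z):
    m=masks(c,im)["blue"];m=cv2.morphologyEx(m,cv2.MORPH_CLOSE,np.ones((5,5)))
    n,l,s,_=cv2.connectedComponentsWithStats(m);k=1+np.argmax(s[1:,4]);ys,xs=np.where(l==k)
    P=np.array([onz(c,(x,y),z)[:2] for x,y in zip(xs,ys)])
    (cx,cy),wh,_=R=cv2.minAreaRect((P*1000).astype(np.float32));b=cv2.boxPoints(R);e=[b[1]-b[0],b[2]-b[1]];e=max(e,key=np.linalg.norm)
    e=e*np.sign(e[1]);return P.mean(0),(cx,cy),wh,np.arctan2(-e[0],e[1])
E
python3 - <<'E'
from h import *
for c in("top","side"):
    im=cv2.imread(f"pics/{c}0.png");m=masks(c,im)
    mean,cc,wh,yaw=panel(c,im,.068);print(c,"panel",mean.round(4),np.round(cc,1),np.round(wh,1),round(yaw,4))
    n,l,s,_=cv2.connectedComponentsWithStats(m["orange"])
    for k in range(1,n):
        if s[k,4]<25: continue
        ys,xs=np.where(l==k);P=np.array([onz(c,(x,y),.061)[:2] for x,y in zip(xs,ys)])
        v=cv2.fitLine(P.astype(np.float32),cv2.DIST_HUBER,0,.001,.001).ravel();print("rail",s[k],P.mean(0).round(4),v.round(3),"yaw",np.arctan2(-v[0],v[1]).round(4),P[P[:,1].argmin()].round(4),P[P[:,1].argmax()].round(4))
    n,l,s,_=cv2.connectedComponentsWithStats(m["black"])
    for k in range(1,n):
        if s[k,4]<100: continue
        ys,xs=np.where(l==k);P=np.array([onz(c,(x,y),.076)[:2] for x,y in zip(xs,ys)])
        R=cv2.minAreaRect((P*1000).astype(np.float32));print("black",s[k],np.round(R[0],1),np.round(R[1],1),R[2])
    for k in range(3):
        for q,z in(("stand",0),("deck_mouth",.054),("connector",.054),("shoe_face",.054)):
            d=r.place_of(c,q)
            if d: print(q,onz(c,d[0]["at"],z).round(4)[:2],end=" ")
        print()
    x0,y0,x1,y1=dict(top=(225,180,375,275),side=(235,165,345,295))[c]
    v=im.copy()
    for a,col in (("blue",(255,255,0)),("orange",(0,255,0)),("black",(255,0,255))):v[m[a]>0]=col
    w=np.hstack([im[y0:y1,x0:x1],v[y0:y1,x0:x1]]);k=min(800/w.shape[1],600/w.shape[0]);cv2.imwrite(f"pics/{c}m.png",cv2.resize(w,None,fx=k,fy=k,interpolation=0))
E
```

```text
top panel [0.502  0.0851] [501.5  85.3] [70.4 89.2] 0.3301
rail [305 193  24   9  38] [ 0.5978 -0.0555] [ 0.277 -0.961  0.598 -0.055] yaw -2.8605 [ 0.6079 -0.0861] [ 0.5882 -0.026 ]
black [335 184  34  49 849] [ 564.8 -142.9] [118.1  52.2] 16.19240379333496
black [246 247  44  17 124] [448.6  71.2] [  8.3 113.3] 16.44762420654297
stand [ 0.529  -0.0105] deck_mouth [0.5158 0.0253] connector [ 0.5632 -0.1237] shoe_face [ 0.5549 -0.119 ] 
stand [ 0.529  -0.0105] deck_mouth [0.5158 0.0253] connector [ 0.5632 -0.1237] shoe_face [ 0.5549 -0.119 ] 
stand [ 0.529  -0.0105] deck_mouth [0.5158 0.0253] connector [ 0.5632 -0.1237] shoe_face [ 0.5549 -0.119 ] 
side panel [0.5012 0.0827] [501.8  81.5] [73.7 93. ] 0.3241
rail [266 188  26  31 149] [ 0.5914 -0.0248] [ 0.217 -0.976  0.591 -0.025] yaw -2.9225 [ 0.6058 -0.0913] [0.5794 0.0392]
rail [312 199  17  35 103] [ 0.4822 -0.0601] [ 0.32  -0.947  0.478 -0.049] yaw -2.8155 [ 0.5004 -0.1228] [0.4546 0.0024]
black [292 170  46  27 500] [ 560.5 -138.3] [121.4  67.3] 16.447996139526367
black [251 243  56  35 252] [437.9 134.1] [146.6  78. ] 64.78153228759766
stand [ 0.5383 -0.0235] deck_mouth [0.5158 0.0137] connector [ 0.5563 -0.118 ] shoe_face [ 0.5619 -0.1261] 
stand [ 0.5383 -0.0235] deck_mouth [0.5158 0.0137] connector [ 0.5563 -0.118 ] shoe_face [ 0.5619 -0.1261] 
stand [ 0.5383 -0.0235] deck_mouth [0.5158 0.0137] connector [ 0.5563 -0.118 ] shoe_face [ 0.5619 -0.1261]
```

View pics/topm.png

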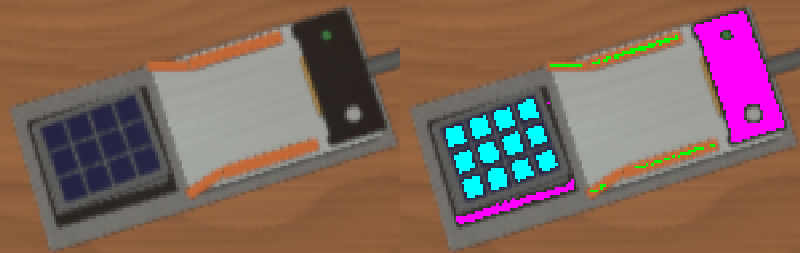

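The mask view shows the top panel's cells at about (263,237), the hood at about (343,205) and the rails on both sides. They agree on a stand yaw of about 0.284, and on the panel at (0.502, 0.084) with yaw about 0.327. Travel along the stand is about 0.17 m. I start by turning the tool so its x axis lies along stand +y.

Call:
drive_tool(moves=[[[0, 0, 0, 0, 0, -0.15, 0.5], [0, 0, 0, 0, 0, -0.15, 0.5], [0, 0, 0, 0, 0, -0.15, 0.5], [0, 0, 0, 0, 0, -0.15, 0.5], [0, 0, 0, 0, 0, -0.15, 0.5], [0, 0, 0, 0, 0, -0.15, 0.5], [0, 0, 0, 0, 0, -0.15, 0.5], [0, 0, 0, 0, 0, -0.15, 0.5], [0, 0, 0, 0, 0, -0.15, 0.5], [0, 0, 0, 0, 0, -0.15, 0.5]]])

```text
time: 3.3
ee_pos: [0.1976, -0.5929, 0.2226]
eef_rot: [0.611, 0.792, -0.0, 0.0]
ft_force: [-0.4, 0.2, -0.0]
width: 0.0437
grip_force: 0.0
```

Call:
drive_tool(moves=[[[0, 0, 0, 0, 0, -0.028, 0.5], [0.027, 0.037, 0, 0, 0, 0, 0.5], [0.027, 0.037, 0, 0, 0, 0, 0.5], [0.027, 0.037, 0, 0, 0, 0, 0.5], [0.027, 0.037, 0, 0, 0, 0, 0.5], [0.027, 0.037, 0, 0, 0, 0, 0.5], [0.027, 0.037, 0, 0, 0, 0, 0.5], [0.027, 0.037, 0, 0, 0, 0, 0.5], [0.027, 0.037, 0, 0, 0, 0, 0.5], [0, 0, 0, 0, 0, 0, 0.5]]])

```text
time: 4.3
ee_pos: [0.4269, -0.2977, 0.2232]
eef_rot: [0.6, 0.8, 0.001, 0.001]
ft_force: [-0.8, -0.6, -0.5]
width: 0.0435
grip_force: 0.0
```

Call:
drive_tool(moves=[[[0.038, 0.023, 0, 0, 0, 0, 0.5], [0.038, 0.023, 0, 0, 0, 0, 0.5], [0.038, 0.023, 0, 0, 0, 0, 0.5], [0.038, 0.023, 0, 0, 0, 0, 0.5], [0.038, 0.023, 0, 0, 0, 0, 0.5], [0.038, 0.023, 0, 0, 0, 0, 0.5], [0.038, 0.023, 0, 0, 0, 0, 0.5], [0, 0, 0, 0, 0, 0, 0.5]]])

```text
time: 5.1
ee_pos: [0.5049, 0.0026, 0.2231]
eef_rot: [0.6, 0.8, 0.001, -0.0]
ft_force: [-0.0, -0.6, 0.0]
width: 0.0436
grip_force: 0.0
```

Call:
drive_tool(moves=[[[0.042, 0.005, 0, 0, 0, 0, 0.5], [0.042, 0.005, 0, 0, 0, 0, 0.5], [0.042, 0.005, 0, 0, 0, 0, 0.5], [0.042, 0.004, 0, 0, 0, 0, 0.5], [0, 0, 0.03, 0, 0, 0, 0.5], [0, 0, 0.04, 0, 0, 0, 0.5], [0, 0, 0.04, 0, 0, 0, 0.5], [0, 0, 0.03, 0, 0, 0, 0.5], [0, 0, 0, 0, 0, 0, 0.5], [0, 0, 0, 0, 0, 0, 0.5]]])

```text
time: 6.1
ee_pos: [0.4765, 0.1629, 0.0833]
eef_rot: [0.603, 0.798, 0.0, -0.0]
ft_force: [1.1, -0.7, 0.2]
width: 0.0436
grip_force: 0.0
```

```bash
python3 - <<'E'
from h import *
for c in("top","side"):
    im=r.camera(c)[:,:,::-1].copy();cv2.imwrite(f"pics/{c}1.png",im)
    x0,y0,x1,y1=dict(top=(205,170,375,290),side=(215,165,345,315))[c];w=im[y0:y1,x0:x1]
    k=min(800/w.shape[1],600/w.shape[0]);cv2.imwrite(f"pics/{c}1c.png",cv2.resize(w,None,fx=k,fy=k,interpolation=2))
s=r.read_state();print(s["ee_pos"],s["ft_force"])
E
```

```text
[0.47752722 0.16328286 0.08441605] [0.48902719 0.24703554 0.30682612]
```

View pics/side1c.png

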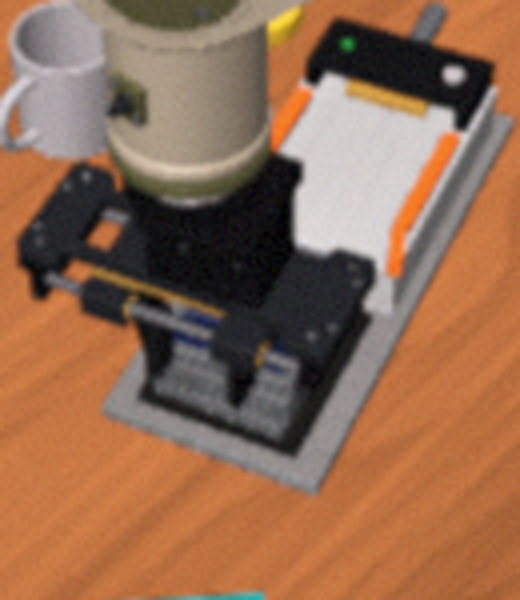

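The side view shows both fingers behind the stack, outside the panel's rear edge and above the base, and nothing is touched. I lower to about z 0.060, then push gently.

Call:
drive_tool(moves=[[[0, 0, 0.012, 0, 0, -0.008, 0.5], [0, 0, 0.012, 0, 0, 0, 0.5], [0, 0, 0, 0, 0, 0, 0.5], [0, 0, 0, 0, 0, 0, 0.5], [0, 0, 0, 0, 0, 0, 0.5]]])

```text
time: 6.7
ee_pos: [0.4764, 0.1632, 0.0587]
eef_rot: [0.599, 0.801, 0.0, 0.0]
ft_force: [0.5, -0.5, 0.5]
width: 0.0438
grip_force: 0.0
```

Call:
drive_tool(moves=[[[-0.004, 0, 0, 0, 0, 0, 0.5], [-0.004, 0, 0, 0, 0, 0, 0.5], [-0.004, 0, 0, 0, 0, 0, 0.5], [-0.004, 0, 0, 0, 0, 0, 0.5], [0, 0, 0, 0, 0, 0, 0.5]]])

```text
time: 7.2
ee_pos: [0.4811, 0.1469, 0.0586]
eef_rot: [0.599, 0.801, -0.0, 0.0]
ft_force: [-0.2, 0.2, -0.1]
width: 0.0437
grip_force: 0.0
```

Call:
drive_tool(moves=[[[-0.003, 0, 0, 0, 0, 0, 0.5], [-0.003, 0, 0, 0, 0, 0, 0.5], [-0.003, 0, 0, 0, 0, 0, 0.5], [-0.003, 0, 0, 0, 0, 0, 0.5]]])

```text
time: 7.6
ee_pos: [0.4843, 0.1361, 0.0586]
eef_rot: [0.599, 0.801, 0.0, 0.0]
ft_force: [0.2, 1.1, -0.4]
width: 0.0437
grip_force: 0.6
```

Call:
drive_tool(moves=[[[-0.003, 0, 0, 0, 0, 0, 0.5], [-0.003, 0, 0, 0, 0, 0, 0.5], [-0.003, 0, 0, 0, 0, 0, 0.5], [-0.003, 0, 0, 0, 0, 0, 0.5], [-0.003, 0, 0, 0, 0, 0, 0.5], [-0.003, 0, 0, 0, 0, 0, 0.5], [-0.003, 0, 0, 0, 0, 0, 0.5], [-0.003, 0, 0, 0, 0, 0, 0.5]]])

```text
time: 8.4
ee_pos: [0.4911, 0.1129, 0.0585]
eef_rot: [0.599, 0.801, -0.0, 0.0]
ft_force: [-0.5, 0.9, 0.5]
width: 0.0437
grip_force: 0.6
```

```bash
python3 - <<'E'
from h import *
for c in("top","side"):
    im=r.camera(c)[:,:,::-1].copy();cv2.imwrite(f"pics/{c}2.png",im)
    print(c,panel(c,im,.068))
    x0,y0,x1,y1=dict(top=(225,170,375,280),side=(215,165,345,315))[c];w=im[y0:y1,x0:x1]
    k=min(800/w.shape[1],600/w.shape[0]);cv2.imwrite(f"pics/{c}2c.png",cv2.resize(w,None,fx=k,fy=k,interpolation=2))
s=r.read_state();print(s["ee_pos"],s["ft_force"])
E
```

```text
top (array([0.51932838, 0.02398323]), (516.3468017578125, 26.09896469116211), (69.24930572509766, 37.90961837768555), np.float32(-1.2493593))
side (array([0.4821314 , 0.12300989]), (483.45855712890625, 121.4837875366211), (72.36729431152344, 29.437204360961914), np.float32(-1.2841262))
[0.49114598 0.11247141 0.05844745] [-0.43607974  1.06655008  0.25919342]
```

View pics/side2c.png

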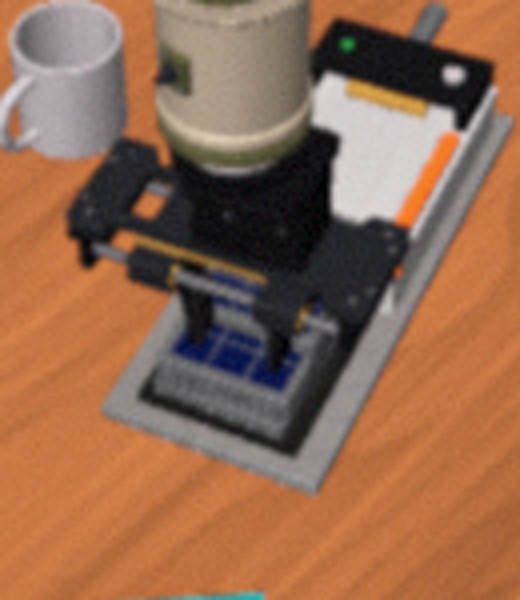

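The side view shows the fingers squarely behind the top panel, with panel_2's cells now exposed and undisturbed. The pushing force is about 1 N. I continue.

Call:
drive_tool(moves=[[[-0.004, 0, 0, 0, 0, 0, 0.5], [-0.004, 0, 0, 0, 0, 0, 0.5], [-0.004, 0, 0, 0, 0, 0, 0.5], [-0.004, 0, 0, 0, 0, 0, 0.5], [-0.004, 0, 0, 0, 0, 0, 0.5], [-0.004, 0, 0, 0, 0, 0, 0.5], [-0.004, 0, 0, 0, 0, 0, 0.5], [-0.004, 0, 0, 0, 0, 0, 0.5], [-0.004, 0, 0, 0, 0, 0, 0.5]]])

```text
time: 9.4
ee_pos: [0.5014, 0.0783, 0.0586]
eef_rot: [0.599, 0.801, 0.0, 0.0]
ft_force: [-0.4, 0.7, -0.1]
width: 0.0433
grip_force: 0.4
```

Call:
drive_tool(moves=[[[-0.004, 0, 0, 0, 0, 0, 0.5], [-0.004, 0, 0, 0, 0, 0, 0.5], [-0.004, 0, 0, 0, 0, 0, 0.5], [-0.004, 0, 0, 0, 0, 0, 0.5], [-0.004, 0, 0, 0, 0, 0, 0.5], [-0.004, 0, 0, 0, 0, 0, 0.5], [-0.004, 0, 0, 0, 0, 0, 0.5], [-0.004, 0, 0, 0, 0, 0, 0.5], [-0.004, 0, 0, 0, 0, 0, 0.5]]])

```text
time: 10.3
ee_pos: [0.5115, 0.0438, 0.0585]
eef_rot: [0.599, 0.801, -0.0, 0.0]
ft_force: [0.3, 0.5, -0.6]
width: 0.0436
grip_force: 0.1
```

```bash
python3 - <<'E'
from h import *
for c in("top","side"):
    im=r.camera(c)[:,:,::-1].copy();cv2.imwrite(f"pics/{c}3.png",im)
    x0,y0,x1,y1=dict(top=(225,170,375,280),side=(215,165,345,315))[c];w=im[y0:y1,x0:x1]
    k=min(390/w.shape[1],600/w.shape[0]);w=cv2.resize(w,(390,450),interpolation=2);o=w if c=="top" else np.hstack([o,w])
cv2.imwrite("pics/both3.png",o)
s=r.read_state();print(s["ee_pos"],s["ft_force"])
E
```

```text
[0.51160262 0.04334791 0.05851717] [0.0079304  0.30581891 0.05800258]
```

View pics/both3.png

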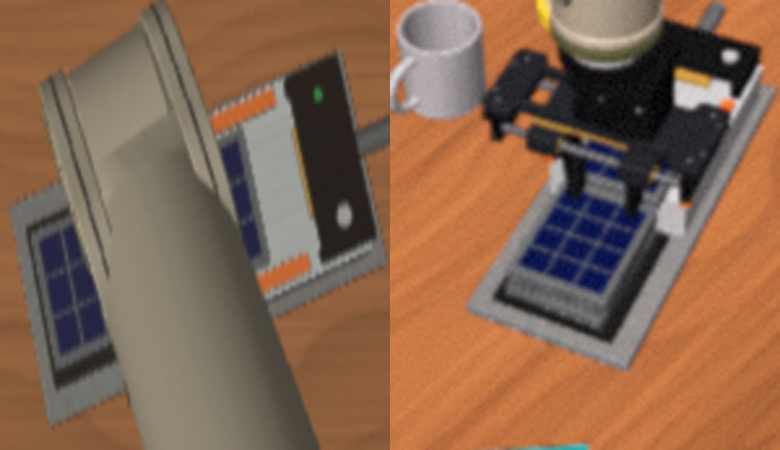

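Both views show the panel aligned between the rails, its front edge about 45 mm short of the hood, and the stack in place. I keep going towards the shoe.

Call:
drive_tool(moves=[[[-0.004, 0, 0, 0, 0, 0, 0.5], [-0.004, 0, 0, 0, 0, 0, 0.5], [-0.004, 0, 0, 0, 0, 0, 0.5], [-0.004, 0, 0, 0, 0, 0, 0.5], [-0.004, 0, 0, 0, 0, 0, 0.5], [-0.004, 0, 0, 0, 0, 0, 0.5], [-0.004, 0, 0, 0, 0, 0, 0.5], [-0.004, 0, 0, 0, 0, 0, 0.5], [-0.003, 0, 0, 0, 0, 0, 0.5]]])

```text
time: 11.3
ee_pos: [0.5214, 0.0101, 0.0586]
eef_rot: [0.599, 0.801, -0.0, 0.0]
ft_force: [0.1, 1.0, 2.0]
width: 0.0435
grip_force: 0.6
```

Call:
drive_tool(moves=[[[-0.002, 0, 0, 0, 0, 0, 0.5], [-0.002, 0, 0, 0, 0, 0, 0.5], [-0.002, 0, 0, 0, 0, 0, 0.5], [-0.002, 0, 0, 0, 0, 0, 0.5]]])

```text
time: 11.7
ee_pos: [0.5236, 0.0028, 0.0585]
eef_rot: [0.599, 0.801, -0.0, 0.0]
ft_force: [-0.9, 0.7, 1.6]
width: 0.0435
grip_force: 0.6
```

Call:
drive_tool(moves=[[[-0.002, 0, 0, 0, 0, 0, 0.5], [-0.002, 0, 0, 0, 0, 0, 0.5], [-0.002, 0, 0, 0, 0, 0, 0.5], [-0.002, 0, 0, 0, 0, 0, 0.5]]])

```text
time: 12.1
ee_pos: [0.5255, -0.003, 0.0586]
eef_rot: [0.598, 0.801, 0.001, -0.001]
ft_force: [-1.9, 8.3, 2.3]
width: 0.0434
grip_force: 4.0
```

The force has risen to about 8.5 N, so the panel is now driving the shoe. From here I use smaller steps.

Call:
drive_tool(moves=[[[-0.001, 0, 0, 0, 0, 0, 0.5], [-0.001, 0, 0, 0, 0, 0, 0.5]]])

```text
time: 12.3
ee_pos: [0.526, -0.0048, 0.0585]
eef_rot: [0.598, 0.801, 0.001, -0.001]
ft_force: [-2.2, 7.6, 2.2]
width: 0.0435
grip_force: 4.0
```

Call:
drive_tool(moves=[[[-0.001, 0, 0, 0, 0, 0, 0.5], [-0.001, 0, 0, 0, 0, 0, 0.5]]])

```text
time: 12.5
ee_pos: [0.5266, -0.0067, 0.0585]
eef_rot: [0.598, 0.801, 0.001, -0.001]
ft_force: [-2.3, 8.5, 3.4]
width: 0.0437
grip_force: 4.0
```

Call:
drive_tool(moves=[[[-0.001, 0, 0, 0, 0, 0, 0.5], [-0.001, 0, 0, 0, 0, 0, 0.5], [-0.001, 0, 0, 0, 0, 0, 0.5]]])

```text
time: 12.8
ee_pos: [0.5274, -0.0096, 0.0585]
eef_rot: [0.598, 0.801, 0.001, -0.001]
ft_force: [-1.7, 7.8, 2.3]
width: 0.0436
grip_force: 4.0
```

Call:
drive_tool(moves=[[[-0.001, 0, 0, 0, 0, 0, 0.5], [-0.001, 0, 0, 0, 0, 0, 0.5]]])

```text
time: 13.0
ee_pos: [0.528, -0.0115, 0.0585]
eef_rot: [0.598, 0.801, 0.001, -0.001]
ft_force: [-2.5, 8.2, 3.2]
width: 0.0438
grip_force: 4.0
```

Call:
drive_tool(moves=[[[-0.001, 0, 0, 0, 0, 0, 0.5], [-0.001, 0, 0, 0, 0, 0, 0.5]]])

```text
time: 13.2
ee_pos: [0.5286, -0.0134, 0.0586]
eef_rot: [0.598, 0.801, 0.001, -0.001]
ft_force: [-2.7, 8.1, 3.1]
width: 0.0435
grip_force: 4.0
```

Call:
drive_tool(moves=[[[-0.001, 0, 0, 0, 0, 0, 0.5]]])

```text
time: 13.3
ee_pos: [0.5288, -0.0144, 0.0585]
eef_rot: [0.598, 0.801, 0.001, -0.001]
ft_force: [-2.5, 7.2, 2.2]
width: 0.0431
grip_force: 4.0
```

Call:
drive_tool(moves=[[[-0.001, 0, 0, 0, 0, 0, 0.5], [-0.001, 0, 0, 0, 0, 0, 0.5]]])

```text
time: 13.5
ee_pos: [0.5294, -0.0163, 0.0585]
eef_rot: [0.598, 0.801, 0.001, -0.001]
ft_force: [-2.6, 7.6, 3.5]
width: 0.0434
grip_force: 4.0
```

Call:
drive_tool(moves=[[[-0.001, 0, 0, 0, 0, 0, 0.5]]])

```text
time: 13.6
ee_pos: [0.5296, -0.0173, 0.0585]
eef_rot: [0.598, 0.801, 0.001, -0.001]
ft_force: [-3.7, 7.8, 3.6]
width: 0.0434
grip_force: 4.0
```

Call:
drive_tool(moves=[[[-0.001, 0, 0, 0, 0, 0, 0.5]]])

```text
time: 13.7
ee_pos: [0.5299, -0.0182, 0.0585]
eef_rot: [0.598, 0.801, 0.001, -0.001]
ft_force: [-2.8, 7.4, 2.0]
width: 0.0437
grip_force: 4.0
```

Call:
drive_tool(moves=[[[-0.001, 0, 0, 0, 0, 0, 0.5], [-0.001, 0, 0, 0, 0, 0, 0.5]]])

```text
time: 13.9
ee_pos: [0.5305, -0.0201, 0.0585]
eef_rot: [0.598, 0.801, 0.001, -0.001]
ft_force: [-3.8, 6.9, 1.2]
width: 0.0434
grip_force: 4.0
```

Call:
drive_tool(moves=[[[-0.001, 0, 0, 0, 0, 0, 0.5]]])

```text
time: 14.0
ee_pos: [0.5307, -0.0208, 0.0585]
eef_rot: [0.598, 0.801, 0.001, -0.001]
ft_force: [-3.8, 11.4, 3.9]
width: 0.043
grip_force: 5.8
```

Call:
drive_tool(moves=[[[-0.001, 0, 0, 0, 0, 0, 0.5]]])

```text
time: 14.1
ee_pos: [0.5308, -0.0208, 0.0585]
eef_rot: [0.598, 0.802, 0.001, -0.002]
ft_force: [-3.9, 13.5, 3.3]
width: 0.0434
grip_force: 7.0
```

The dead stop is reached, with the panel force at about 14 N. I trim to about 16 N and hold.

Call:
drive_tool(moves=[[[-0.0005, 0, 0, 0, 0, 0, 0.5], [0, 0, 0, 0, 0, 0, 0.5]]])

```text
time: 14.3
ee_pos: [0.5308, -0.0209, 0.0585]
eef_rot: [0.598, 0.802, 0.001, -0.002]
ft_force: [-4.2, 12.3, 3.6]
width: 0.0435
grip_force: 6.7
```

Call:
drive_tool(moves=[[[0, 0, 0, 0, 0, 0, 0.5], [0, 0, 0, 0, 0, 0, 0.5], [0, 0, 0, 0, 0, 0, 0.5], [0, 0, 0, 0, 0, 0, 0.5], [0, 0, 0, 0, 0, 0, 0.5]]])

```text
time: 14.8
ee_pos: [0.5308, -0.0208, 0.0585]
eef_rot: [0.598, 0.802, 0.001, -0.002]
ft_force: [-5.2, 12.0, 4.4]
width: 0.0435
grip_force: 6.6
```

Call:
drive_tool(moves=[[[-0.0007, 0, 0, 0, 0, 0, 0.5], [0, 0, 0, 0, 0, 0, 0.5]]])

```text
time: 15.0
ee_pos: [0.5309, -0.0209, 0.0585]
eef_rot: [0.598, 0.802, 0.001, -0.002]
ft_force: [-4.8, 15.6, 4.1]
width: 0.0434
grip_force: 7.6
```

Call:
drive_tool(moves=[[[0, 0, 0, 0, 0, 0, 0.5], [0, 0, 0, 0, 0, 0, 0.5], [0, 0, 0, 0, 0, 0, 0.5], [0, 0, 0, 0, 0, 0, 0.5], [0, 0, 0, 0, 0, 0, 0.5]]])

```text
time: 15.5
ee_pos: [0.5309, -0.0209, 0.0585]
eef_rot: [0.598, 0.802, 0.001, -0.002]
ft_force: [-4.5, 14.0, 4.5]
width: 0.0434
grip_force: 7.6
```

About 15–16 N was held for over 0.5 s. I back off along the stand, then lift and move clear.

Call:
drive_tool(moves=[[[0.003, 0, 0, 0, 0, 0, 0.5], [0.005, 0, 0, 0, 0, 0, 0.5], [0.007, 0, 0, 0, 0, 0, 0.5], [0, 0, -0.02, 0, 0, 0, 0.5], [0, 0, -0.04, 0, 0, 0, 0.5], [0, 0, -0.05, 0, 0, 0, 0.5], [0.04, 0, -0.04, 0, 0, 0, 0.5], [0.05, 0, -0.02, 0, 0, 0, 0.5], [0.05, 0, 0, 0, 0, 0, 0.5], [0.05, 0, 0, 0, 0, 0, 0.5]]])

```text
time: 16.5
ee_pos: [0.4757, 0.165, 0.2233]
eef_rot: [0.599, 0.801, 0.0, 0.001]
ft_force: [1.2, 0.3, -0.9]
width: 0.0432
grip_force: 0.0
```

Call:
drive_tool(moves=[[[0.05, 0, 0, 0, 0, 0, 0.5], [0.05, 0, 0, 0, 0, 0, 0.5], [0, 0, 0, 0, 0, 0, 0.5], [0, 0, 0, 0, 0, 0, 0.5], [0, 0, 0, 0, 0, 0, 0.5]]])

```text
time: 17.0
ee_pos: [0.4483, 0.2584, 0.2222]
eef_rot: [0.599, 0.801, -0.0, 0.0]
ft_force: [0.2, -0.1, 0.3]
width: 0.0435
grip_force: 0.0
```

```bash
python3 - <<'E'
from h import *
for c in("top","side"):
    im=r.camera(c)[:,:,::-1].copy();cv2.imwrite(f"pics/{c}4.png",im)
    x0,y0,x1,y1=dict(top=(225,170,375,280),side=(215,165,345,315))[c]
    w=cv2.resize(im[y0:y1,x0:x1],(390,450),interpolation=2);o=w if c=="top" else np.hstack([o,w])
cv2.imwrite("pics/both4.png",o)
s=r.read_state();print(s["time"],s["ee_pos"],s["ft_force"])
E
```

```text
17.1 [0.44853146 0.25801186 0.22231763] [-0.35609328 -0.37722697 -0.11060086]
```

View pics/both4.png

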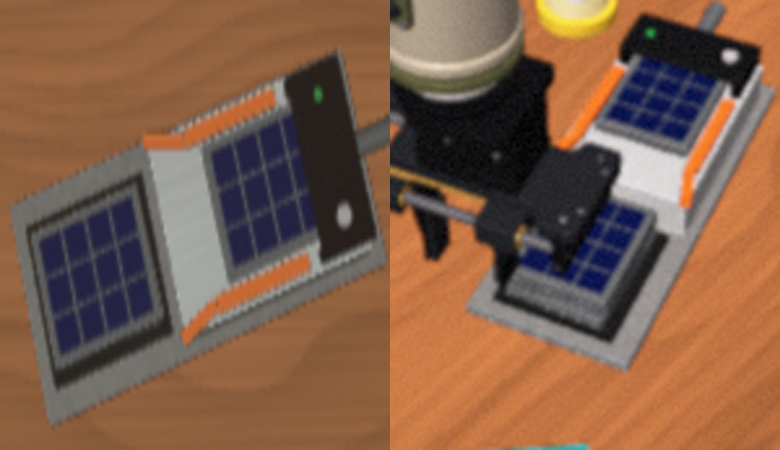

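Both views show the panel inside the hood, straight between the rails. The stack is intact and the arm is clear, so I hand in.

```bash
python3 -c "
from bench import r
print(r.close_job())"
```

```text
the job is handed in; nothing more can be done
None
```

I handed the job in at about 17 s of the 54 s allowed: the top panel slid across the deck and drove the shoe to the dead stop, where I held it at about 15–16 N for over half a second. The last pictures show it straight in the hood, the lower stack in place and the arm clear; the hand-in call gave no verdict.

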